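Index the spindle blank by one turn of the hand wheel

TASK

Bring the next face of the square wood blank up: with the fingertips against one side of the upright handle, push the flat hand wheel of the indexing head round clockwise (seen from above) through exactly one full turn, so that the handle stops in line with the brass pointer where it started. Only push the handle, do not pinch it; do not turn the wheel backward or run well past the pointer, and leave the spindle part, the tin and the jar where they stand.

Things in the scene. Friction and masses are not known exactly. Their poses are not given: they have to be found in the camera images.
- indexing_head: Grey gearbox (88 x 88 mm, on a 120 x 110 mm base plate) bolted to the bench; a hand wheel lies flat on top of it. Origin on the bench surface, on the vertical wheel axis. Its -x side carries the brass pointer, its +y side the square wood blank on a horizontal shaft (reaches 162 mm from the origin, below 70 mm height). It does not move.
- wheel_centre (a point): Point on the vertical wheel axis, 130 mm above the bench, level with the middle of the handle.
- wheel_handle: Black upright round handle on the rim of the wheel, free to spin on its own pin, 20 mm in diameter, the grip from 103 to 153 mm above the bench; it stands 62 mm from the wheel axis and goes round with the wheel. Origin at its foot, on its axis, 97 mm above the bench; z up.
- handle_middle (a point): Middle of the handle: on the handle's axis, 130 mm above the bench, 62 mm from the wheel axis.
- index_mark (a point): Tip of the fixed brass pointer in front of the rim, 75 mm from the wheel axis, 95 mm above the bench, its top below the top of the rim. At the start the handle stands in line with it.
- index_wheel (a joint): Turn of the hand wheel in rad: 0 at the start, growing clockwise seen from above; one full turn is 6.283. Steel wheel with three spokes, rim of 62 mm radius and 12 mm thick, its top 101 mm above the bench. It turns stiffly: about 2 N at the handle, and stays where it is left. The blank turns by a quarter of it.
- spindle_part: White turned spindle part, 57 mm wide, 75 mm tall, loose, standing on the bench by the gearbox. Origin under its centre. Leave alone.
- wax_tin: Flat round tin, 70 mm wide, 54 mm tall, loose. Origin under its centre. Leave alone.
- small_jar: Jar with a ribbed screw cap, 54 mm wide, 70 mm tall, loose. Origin under its centre. Leave alone.

How it is judged:
By the outcome, as a careful person would: the job done as asked, in the order asked, and still so for the second after the job is handed in, with the robot touching nothing.
It also fails if it takes over 58 s, if anything falls off the work surface, if the arm or the gripper's body presses on something with over 40 N, if the wrist force passes 120 N, or if a joint passes its speed limit or range.

ROBOT

A 6-joint arm with a two-finger parallel gripper is mounted at the origin on a cart in front of the work surface, level with it; the furniture and walls round the work are solid. World frame = base frame: x ahead of the robot, y to its left, z up, the work surface at z = 0. Lengths are in m, angles in degrees, forces in N, time in s.
With the tool pointing down it reaches from about 0.35 to 0.875 m from the base axis. Payload 4.2 kg.
Tool frame: the origin (TCP) lies on the centre line of the jaws, within the pads' length; the fingertips stand 19 mm ahead of it and the grasp point (between the pads) is the TCP; z points along the fingers, y is the line along which they close (so a half turn about z gives the same grasp; the last joint's range is limited). The gripper opens to 87 mm and grips with 3 to 60 N. Pads are 19 mm wide; open, the fingers measure 117 mm over their backs; the gripper's body (75 mm by 190 mm) begins 51 mm behind the grasp point.
Start: joints at [-57.605, 22.042, 0.453, 0, -68.411, -14.817], TCP at [0.189, -0.596, 0.242] pointing down, gripper open.
Joint ranges: [-179.83, 179.83], [-69.29, 118.12], [-61.27, 80.66], [-181.25, 117.63], [-171.15, -9.14], [-177.46, 177.46]. Speed limits (degrees/s): [159.86, 159.86, 180, 180, 180, 180].

INTERFACE

Orientations are given as a 3x3 rotation matrix whose columns are the frame's x, y, z axes.
In Python, from station import sense, capture, finish_job, search_frame, masks_of gives the robot as it stands.
- The arm moves only by the tool drive_tool, never from a script. Its argument "rows" is a list of rows, each a list of 7 numbers: the opening in per cent of the stroke, from 0 (shut) to 100 (fully open), then the shift along the world's x, y, z in mm, then the turn, a rotation vector about the world's x, y, z in rad. In form: [[fingers, dx, dy, dz, wx, wy, wz], ...]. A call has 1 to 5 rows; each row shifts and turns the commanded pose from where the row before left it; what a row does not reach is not made up. A row lasts 1/12 s, in which the tool goes at most 41.7 mm and 7.16 degrees, less where a joint would pass 70% of its speed; a pose out of reach is approached as far as the arm can. A call is refused whole if a number of a shift passes 41.7 or a number of a turn 0.125, either way. A call with a gripper value outside its range is refused whole. The fingers move at their own pace and stop on an object; the grip force is fixed at half the most. Time passes only in rows, so rows that do not move let the fingers close. It gives the time, the measured TCP pose, the force, the opening and the grip force at its end, in the units of the state.
- sense(): the state, without advancing time (a new reading comes with each control period).
- capture(name): name is "side" or "top" or "wrist"; returns a dict with "frame" (384x512x3 uint8, red, green, blue), "z_map" (384x512 float32, m along the optical axis (not along the pixel's ray), 0 where there is no reading), "fx", "fy", "cx", "cy" (pixels), "distortion" ([k1, k2, p1, p2, k3] as OpenCV has them; the pictures are not rectified), "R" (3x3) and "t" (3): a world point X has camera coordinates R X + t; the wrist camera has in their place "T_tool_cam" (4x4, takes a point from camera to tool coordinates, whose origin is the TCP and whose axes are the flange's). Camera axes: x right, y down, z forward; pixel columns grow to the right and rows downward; lengths in m; the calibration is good to about 2 mm. A picture is of the moment at which its call begins: read the wrist's pose just before it.
- finish_job(): hands the job in; it is judged then, once.
Trained networks look in a picture, given as the dict that the camera call returned (one of the last four; its "shot" number tells which), for a name from the list of things; names that differ only in an ending like _2 or _b are one class to them, and where a whole thing is asked for, a point or a joint stands for the part that bears it (a point fixed in the world has none). Each returns a list of dicts, best first, with "p" (0 to 1); they miss things now and then, are a little off and sometimes report something else, mostly with a low value. They report only what shows in the picture. A call takes as long as a camera call.
- search_frame(label, picture): "xy" ([column, row] in pixels, amid what is visible of it).
- masks_of(label, picture): "region" (384x512 bool, what is visible of it) and "xy" ([column, row] in pixels, amid what is visible of it).
The state is a dict: "time_s": time; "joints": joint angles; "joint_velocities": joint speeds; "effort": joint torques, N m; "tcp_pos": TCP position; "ee_rot": TCP orientation; "wrist_force": force on the tool from outside, world axes, zero at the start; "moment": the same for the moment, N m; "gripper_width": opening from 0.0 (shut) to 1.0 (fully open); "gripper_force": force on a finger pad.
Only numpy, scipy, OpenCV 4.12 (cv2) and the standard library are available. Lean on these libraries where they do the work, as an engineer would, in place of code of your own. Each camera call takes 0.05 s, during which the arm holds its last target. There are 200 camera calls.

## Working session

There is one attempt and no reset: what is moved stays moved. The work goes in short steps, Python scripts to look and compute and a tool call to move; the robot and the scene stay as the last step left them, time stands still between calls to the robot, and variables do not carry over. Pictures are saved under pics/ and viewed, at most 10 in all, crops included, and the job is handed in when it is done.

Besides the shell and the picture viewer there is one more tool, called after ">>>" by a JSON object that holds its "name" and its "arguments". drive_tool: Moves the arm, as the interface text tells. Its arguments: {"type":"object","properties":{"rows":{"type":"array"}},"required":["rows"]}

```bash
mkdir -p pics
cat > h.py <<'E'
import numpy as np, cv2
from station import sense, capture, finish_job, search_frame, masks_of
def K(c): return np.array([[c['fx'],0,c['cx']],[0,c['fy'],c['cy']],[0,0,1.]])
def cam(c,s=None):
    if 'R' in c: return np.array(c['R']),np.array(c['t'])
    T=np.eye(4);T[:3,:3]=s['ee_rot'];T[:3,3]=s['tcp_pos'];M=np.linalg.inv(T@np.array(c['T_tool_cam']));return M[:3,:3],M[:3,3]
def at_z(c,uv,z,s=None):
    R,t=cam(c,s);n=cv2.undistortPoints(np.array([[uv]],float),K(c),np.array(c['distortion'],float))[0,0]
    d=R.T@np.array([n[0],n[1],1]);o=-R.T@t;return o+d*(z-o[2])/d[2]
def cloud(c,m,s=None):
    R,t=cam(c,s);v,u=np.nonzero(m&(c['z_map']>0));z=c['z_map'][v,u]
    n=cv2.undistortPoints(np.stack([u,v],1).astype(float)[:,None],K(c),np.array(c['distortion'],float))[:,0]
    return (np.c_[n*z[:,None],z]-t)@R
def proj(c,X,s=None):
    R,t=cam(c,s);return cv2.projectPoints(np.array(X,float).reshape(-1,1,3),cv2.Rodrigues(R)[0],t,K(c),np.array(c['distortion'],float))[0][:,0]
E
python3 - <<'E'
from h import *
np.set_printoptions(precision=4,suppress=True)
s=sense();print(s['tcp_pos'],s['ee_rot'],s['gripper_width'],s['time_s'])
for n in ['top','side']:
    c=capture(n);cv2.imwrite(f'pics/{n}0.png',c['frame'][...,::-1])
    for l in ['indexing_head','wheel_handle','index_wheel','spindle_part','wax_tin','small_jar']:
        for r in masks_of(l,c)[:2]:
            P=cloud(c,r['region'])
            print(n,l,round(r['p'],2),r['xy'],r['region'].sum(),np.median(P,0) if len(P) else '',np.percentile(P,[2,98],axis=0).ravel() if len(P) else '')
E
```

```text
[ 0.1886 -0.5953  0.2405] [[-0.9534 -0.3018 -0.0007]
 [-0.3018  0.9534  0.0021]
 [ 0.0001  0.0022 -1.    ]] 1.0013294416096215 0.0
top indexing_head 0.84 [271.4, 199.2] 2997 [ 0.4872 -0.025   0.0699] [ 0.4312 -0.0998  0.0019  0.5689  0.0909  0.1398]
top wheel_handle 0.57 [291.5, 210.6] 66 [ 0.4494 -0.0635  0.1524] [ 0.4424 -0.073   0.1188  0.4578 -0.0569  0.155 ]
top index_wheel 0.93 [278.0, 194.6] 1065 [ 0.5041 -0.039   0.1009] [ 0.442  -0.1002  0.094   0.5697  0.0259  0.1531]
top spindle_part 0.75 [292.2, 157.2] 408 [ 0.5908 -0.1003  0.0677] [ 0.57   -0.1271  0.0136  0.6191 -0.0769  0.0779]
top wax_tin 0.97 [329.2, 188.3] 687 [ 0.5111 -0.1742  0.0509] [ 0.4809 -0.2091  0.0059  0.5455 -0.1444  0.0554]
top wax_tin 0.59 [270.2, 200.1] 2998 [ 0.4879 -0.0252  0.07  ] [ 0.4317 -0.1003  0.0022  0.5698  0.0916  0.1455]
top small_jar 0.57 [253.8, 250.0] 352 [0.3745 0.0337 0.0702] [0.3506 0.0126 0.0033 0.3989 0.0557 0.0737]
side indexing_head 0.74 [227.2, 211.2] 620 [ 0.5968 -0.0847  0.0376] [ 0.5757 -0.111   0.0012  0.6215 -0.074   0.0749]
side indexing_head 0.72 [270.8, 218.8] 3959 [0.4923 0.0064 0.0602] [ 0.4263 -0.093   0.0048  0.5657  0.1059  0.1363]
side wheel_handle 0.52 [290.8, 177.0] 211 [ 0.4518 -0.058   0.129 ] [ 0.4424 -0.0647  0.1049  0.4616 -0.054   0.1528]
side index_wheel 0.62 [271.0, 196.1] 1262 [ 0.4958 -0.0419  0.0988] [ 0.4428 -0.1895  0.0506  0.5688  0.0303  0.1479]
side spindle_part 0.56 [229.9, 210.9] 592 [ 0.5952 -0.0843  0.0432] [ 0.575  -0.1096  0.0023  0.6178 -0.0729  0.0753]
side small_jar 0.98 [329.0, 242.5] 1074 [0.3779 0.0562 0.0443] [0.3526 0.0198 0.0022 0.4027 0.064  0.0701]
```

Run:
```python
from h import *
from scipy.optimize import least_squares
np.set_printoptions(precision=4,suppress=True)
for n in ['top','side']:
    c=capture(n)
    m=masks_of('index_wheel',c)[0]['region']
    P=cloud(c,m);Q=P[abs(P[:,2]-.1)<.005]
    # rim outer edge: hull circle
    ctr=np.array([.505,-.037])
    for _ in range(5):
        d=np.linalg.norm(Q[:,:2]-ctr,axis=1);S=Q[(d>.045)&(d<.075)]
        f=least_squares(lambda p:np.hypot(S[:,0]-p[0],S[:,1]-p[1])-p[2],[*ctr,.06],loss='soft_l1',f_scale=.003);ctr=f.x[:2]
    print(n,f.x,len(S))
    h=masks_of('wheel_handle',c)[0]['region'];H=cloud(c,h);T=H[H[:,2]>.147];print('handle top',T[:,:2].mean(0),len(T),(T[:,:2].max(0)+T[:,:2].min(0))/2,'mid',H[H[:,2]>.105].mean(0))
    for r in search_frame('index_mark',c)[:2]: print('mark',r,at_z(c,r['xy'],.095))
a=[cv2.imread(f'pics/{n}0.png')[100:300,170:370] for n in ['top','side']]
cv2.imwrite('pics/both.png',cv2.resize(np.hstack(a),(800,400),interpolation=cv2.INTER_CUBIC))
```

```text
top [ 0.5054 -0.037   0.0613] 752
handle top [ 0.4509 -0.0663] 50 [ 0.4511 -0.067 ] mid [ 0.4493 -0.0648  0.1462]
mark {'xy': [271.8, 204.6], 'p': 0.7} [ 0.4759 -0.0242  0.095 ]
side [ 0.5066 -0.0317  0.0613] 574
handle top [ 0.4519 -0.0594] 26 [ 0.4525 -0.0598] mid [ 0.4517 -0.0582  0.1303]
mark {'xy': [267.4, 221.3], 'p': 0.71} [0.4885 0.0842 0.095 ]
```

View pics/both.png

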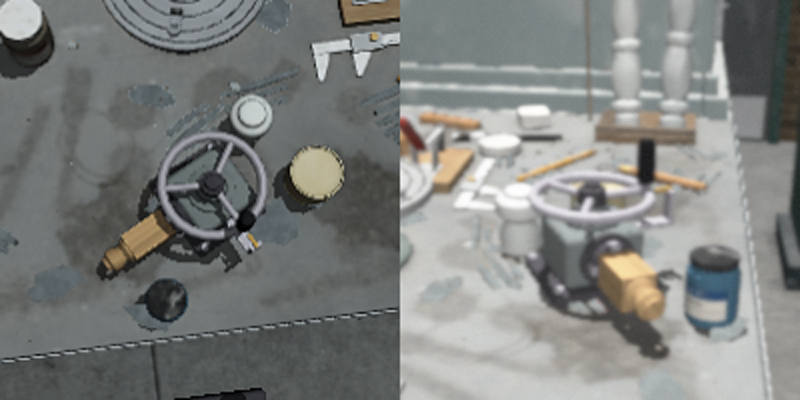

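The top view (left) shows the wheel hub at crop (212,187), the handle at (246,218) and the brass pointer beside it at (250,240). The blank is lower left, the jar at (165,298), the tin at (317,172) and the spindle part at (250,115). I'll close the fingers and approach, staying high behind the handle.

>>> {"name": "drive_tool", "arguments": {"rows": [[0,20,34,0,0,0,0],[0,20,34,0,0,0,0],[0,20,34,0,0,0,0],[0,20,34,0,0,0,0],[0,20,34,0,0,0,0]]}}

```text
time_s: 1.52
tcp_pos: [0.2892, -0.4243, 0.2416]
ee_rot: [[-0.953, -0.301, 0.0], [-0.301, 0.953, -0.0], [-0.0, -0.0, -1.0]]
wrist_force: [1.1, -0.3, -0.1]
gripper_width: 0.707
gripper_force: 0.0
```

>>> {"name": "drive_tool", "arguments": {"rows": [[0,20,34,0,0,0,0],[0,20,34,0,0,0,0],[0,20,34,0,0,0,0],[0,20,34,0,0,0,0],[0,20,34,0,0,0,0]]}}

```text
time_s: 1.93
tcp_pos: [0.3894, -0.254, 0.242]
ee_rot: [[-0.953, -0.302, 0.001], [-0.302, 0.953, -0.0], [-0.001, -0.001, -1.0]]
wrist_force: [1.2, 0.1, -0.3]
gripper_width: 0.325
gripper_force: 0.0
```

>>> {"name": "drive_tool", "arguments": {"rows": [[0,20,34,0,0,0,0],[0,20,34,0,0,0,0],[0,20,34,0,0,0,0],[0,20,34,0,0,0,0],[0,0,0,0,0,0,0]]}}

```text
time_s: 2.35
tcp_pos: [0.472, -0.1154, 0.2419]
ee_rot: [[-0.951, -0.308, 0.003], [-0.308, 0.951, 0.0], [-0.003, -0.001, -1.0]]
wrist_force: [-0.0, -0.6, 0.7]
gripper_width: 0.021
gripper_force: 0.0
```

Run:
```python
from h import *
from scipy.optimize import least_squares
np.set_printoptions(precision=4,suppress=True)
s=sense();c=capture('wrist');cv2.imwrite('pics/w1.png',c['frame'][...,::-1])
print(s['tcp_pos'],s['ee_rot'],s['gripper_width'],s['time_s'],np.array(c['T_tool_cam']))
m=masks_of('index_wheel',c)
if m:
    P=cloud(c,m[0]['region'],s);Q=P[abs(P[:,2]-.1)<.005];ctr=np.array([.506,-.034])
    for _ in range(5):
        d=np.linalg.norm(Q[:,:2]-ctr,axis=1);S=Q[(d>.048)&(d<.075)]
        f=least_squares(lambda p:np.hypot(S[:,0]-p[0],S[:,1]-p[1])-p[2],[*ctr,.06],loss='soft_l1',f_scale=.003);ctr=f.x[:2]
    print(f.x,len(S),S.min(0),S.max(0))
for r in masks_of('wheel_handle',c)[:2]:
    H=cloud(c,r['region'],s);T=H[H[:,2]>.147];print('handle',r['p'],r['xy'],len(T),T[:,:2].mean(0),(T[:,:2].max(0)+T[:,:2].min(0))/2)
for r in search_frame('index_mark',c)[:2]: print('mark',r,at_z(c,r['xy'],.095,s))
```

```text
[ 0.472  -0.1154  0.2419] [[-0.9514 -0.3081  0.0028]
 [-0.3081  0.9514  0.0003]
 [-0.0027 -0.0005 -1.    ]] 0.02051400576520763 2.35 [[ 0.0004 -0.9614 -0.2753  0.0736]
 [ 1.      0.0006 -0.0006 -0.0013]
 [ 0.0007 -0.2753  0.9614 -0.1429]
 [ 0.      0.      0.      1.    ]]
[ 0.5073 -0.0386  0.0614] 1634 [ 0.4413 -0.1048  0.095 ] [0.514  0.0291 0.1026]
handle 0.66 [313.4, 189.9] 326 [ 0.453  -0.0675] [ 0.4536 -0.0669]
mark {'xy': [324.9, 201.5], 'p': 0.9} [ 0.4686 -0.0411  0.095 ]
```

View pics/w1.png

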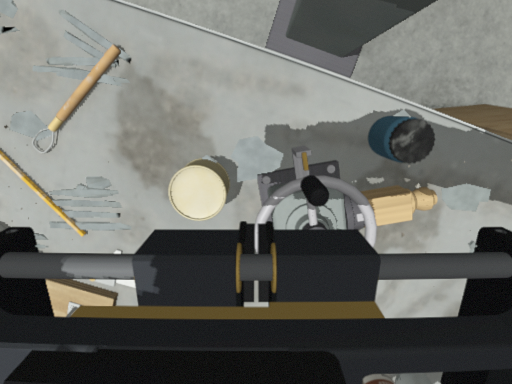

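The wrist view confirms the layout: handle at (315,190), pointer at (302,160), tin at (198,191), all clear of the closed fingers. Next I descend behind the handle.

>>> {"name": "drive_tool", "arguments": {"rows": [[0,0,0,-30,0,0,0],[0,0,0,-30,0,0,0],[0,0,0,-30,0,0,0],[0,0,0,-18,0,0,0],[0,0,0,0,0,0,0]]}}

```text
time_s: 2.97
tcp_pos: [0.4651, -0.1211, 0.1299]
ee_rot: [[-0.954, -0.299, -0.009], [-0.299, 0.954, 0.0], [0.009, 0.003, -1.0]]
wrist_force: [-0.5, 0.2, 1.2]
gripper_width: 0.003
gripper_force: 0.0
```

>>> {"name": "drive_tool", "arguments": {"rows": [[0,0,0,0,0,0,0],[0,0,0,0,0,0,0]]}}

```text
time_s: 3.13
tcp_pos: [0.4696, -0.1206, 0.135]
ee_rot: [[-0.954, -0.301, 0.003], [-0.301, 0.954, -0.0], [-0.002, -0.001, -1.0]]
wrist_force: [0.1, 0.1, 0.3]
gripper_width: 0.007
gripper_force: 0.0
```

```bash
cat >> h.py <<'E'
def meas(n,verbose=True):
    c=capture(n)
    s=sense() 
    out=None
    for r in masks_of('wheel_handle',c)[:1]:
        H=cloud(c,r['region'],s);H=H[(H[:,2]>.106)&(H[:,2]<.16)]
        T=H[H[:,2]>.147]
        print(n,'p',round(r['p'],2),'n',len(H),len(T),'H',H[:,:2].mean(0),'top',T[:,:2].mean(0) if len(T) else '')
    return c
E
python3 - <<'E'
from h import *
np.set_printoptions(precision=4,suppress=True)
s=sense();print(s['tcp_pos'],s['wrist_force'],s['gripper_width'],s['time_s'])
for n in ['top','side','wrist']:
    c=meas(n)
    cv2.imwrite(f'pics/{n}2.png',c['frame'][...,::-1])
# fingers from side/wrist depth
a=[cv2.imread(f'pics/{n}2.png')[100:300,170:370] for n in ['top','side']]
cv2.imwrite('pics/both2.png',cv2.resize(np.hstack(a),(800,400),interpolation=cv2.INTER_CUBIC))
E
```

```text
[ 0.4696 -0.1206  0.135 ] [0.1183 0.0924 0.3272] 0.007065829188677873 3.1333
side p 0.69 n 205 33 H [ 0.4517 -0.0586] top [ 0.4518 -0.0608]
wrist p 0.79 n 492 31 H [ 0.4459 -0.0687] top [ 0.4453 -0.0658]
```

View pics/both2.png

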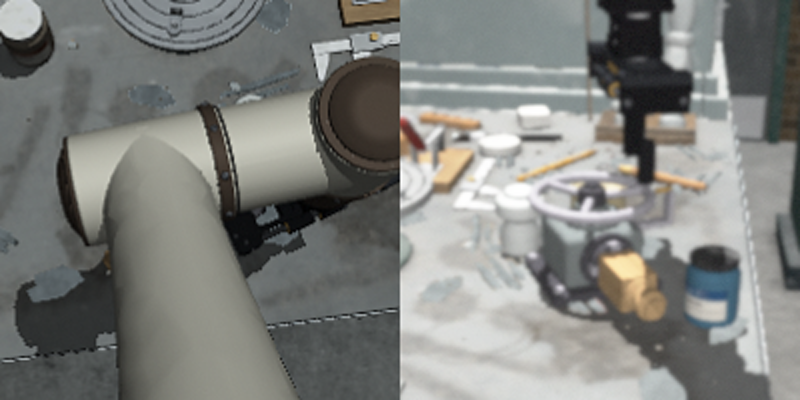

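```bash
cat > plan.py <<'E'
from h import *
def path(p0,a0,a1,n,C=(.506,-.037),th0=-151.8,hx=.0095,hy=.015,r=.010,Rr=.062,yaw=np.degrees(np.arctan2(-.301,-.954))):
    """tool xy when handle has been turned clockwise by a deg; prints rounded mm steps from p0"""
    def P(a):
        th=np.radians(th0-a);u=np.array([np.cos(th),np.sin(th)]);t=np.array([np.sin(th),-np.cos(th)])
        ph=np.radians(yaw);l=np.abs([t@[np.cos(ph),np.sin(ph)],t@[-np.sin(ph),np.cos(ph)]])
        f=lambda d:np.linalg.norm(np.maximum(d*l-[hx,hy],0))-r
        from scipy.optimize import brentq
        return np.array(C)+Rr*u-t*brentq(f,.005,.06)
    cur=np.array(p0)*1000;rows=[]
    for a in np.linspace(a0,a1,n):
        d=np.round(P(a)*1000-cur,1);cur=cur+d;rows.append((float(round(a,1)),*map(float,d)))
    for r_ in rows: print(*r_)
    print('end',cur)
E
python3 -c "
from plan import *
path(sense()['tcp_pos'][:2],-12,340,45)"
```

```text
-12.0 6.9 22.1
-4.0 -8.8 5.8
4.0 -7.5 6.5
12.0 -6.4 7.1
20.0 -5.2 7.4
28.0 -4.1 7.5
36.0 -3.3 7.7
44.0 -2.0 8.9
52.0 -0.5 10.0
60.0 1.5 10.8
68.0 3.7 10.9
76.0 4.9 9.6
84.0 5.9 8.3
92.0 6.6 7.1
100.0 7.2 5.9
108.0 7.6 4.7
116.0 7.7 3.7
124.0 7.7 2.6
132.0 7.5 1.9
140.0 7.1 1.2
148.0 7.7 0.3
156.0 8.7 -1.2
164.0 9.2 -3.1
172.0 9.1 -5.0
180.0 8.2 -6.2
188.0 6.9 -6.8
196.0 5.8 -7.3
204.0 4.6 -7.4
212.0 3.7 -7.5
220.0 2.7 -8.3
228.0 1.4 -9.5
236.0 -0.5 -10.4
244.0 -2.7 -11.0
252.0 -4.4 -10.4
260.0 -5.4 -8.9
268.0 -6.3 -7.7
276.0 -6.9 -6.5
284.0 -7.4 -5.3
292.0 -7.6 -4.2
300.0 -7.8 -3.1
308.0 -7.6 -2.2
316.0 -7.3 -1.5
324.0 -7.2 -0.9
332.0 -8.3 0.4
340.0 -9.0 2.1
end [ 485.31355929 -101.69872165]
```

>>> {"name": "drive_tool", "arguments": {"rows": [[0,7,22,-4,0,0,0],[0,-9,6,0,0,0,0],[0,-7.5,6.5,0,0,0,0],[0,-6.5,7,0,0,0,0],[0,0,0,0,0,0,0]]}}

```text
time_s: 3.85
tcp_pos: [0.451, -0.0777, 0.1297]
ee_rot: [[-0.953, -0.303, -0.001], [-0.303, 0.953, 0.0], [0.001, 0.001, -1.0]]
wrist_force: [-0.8, 0.5, -0.9]
gripper_width: 0.005
gripper_force: 0.0
```

>>> {"name": "drive_tool", "arguments": {"rows": [[0,-5,7.5,0,0,0,0],[0,-4,7.5,0,0,0,0],[0,-3,7.5,0,0,0,0],[0,0,0,0,0,0,0],[0,0,0,0,0,0,0]]}}

```text
time_s: 4.27
tcp_pos: [0.4405, -0.0552, 0.1296]
ee_rot: [[-0.953, -0.303, -0.0], [-0.303, 0.953, 0.0], [0.0, 0.0, -1.0]]
wrist_force: [0.2, 0.4, 0.4]
gripper_width: 0.005
gripper_force: 0.0
```

Run:
```python
from h import *
np.set_printoptions(precision=4,suppress=True)
s=sense();print(s['tcp_pos'],s['wrist_force'],s['gripper_width'],s['time_s'])
for n in ['side','wrist']:
    c=meas(n); cv2.imwrite(f'pics/{n}3.png',c['frame'][...,::-1])
a=[cv2.imread('pics/side3.png')[100:250,190:390],cv2.imread('pics/wrist3.png')[100:250,180:380]]
cv2.imwrite('pics/both3.png',cv2.resize(np.hstack(a),(800,300),interpolation=cv2.INTER_CUBIC))
```

```text
[ 0.4405 -0.0552  0.1296] [0.1727 0.4405 0.387 ] 0.004890366250895603 4.2667
side p 0.57 n 211 34 H [ 0.4444 -0.0225] top [ 0.4441 -0.0239]
```

View pics/both3.png

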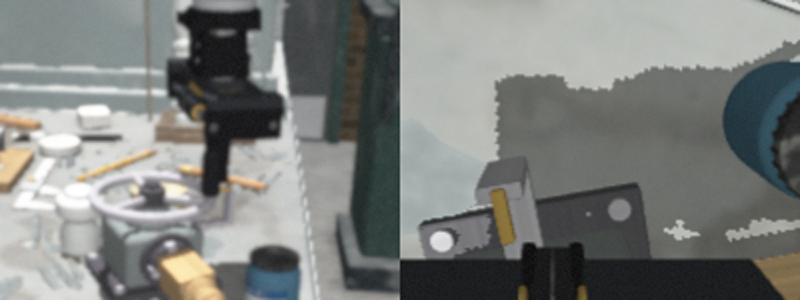

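The handle has turned about 34°, as planned. Continuing round.

>>> {"name": "drive_tool", "arguments": {"rows": [[0,-2,9,0,0,0,0],[0,-0.5,10,0,0,0,0],[0,1.5,11,0,0,0,0],[0,3.5,11,0,0,0,0],[0,5,9.5,0,0,0,0]]}}

```text
time_s: 4.88
tcp_pos: [0.4475, -0.0041, 0.1293]
ee_rot: [[-0.953, -0.303, -0.002], [-0.303, 0.953, -0.0], [0.002, 0.0, -1.0]]
wrist_force: [-2.4, -0.8, -0.5]
gripper_width: 0.005
gripper_force: 1.0
```

>>> {"name": "drive_tool", "arguments": {"rows": [[0,6,8,0,0,0,0],[0,6.5,7,0,0,0,0],[0,7,6,0,0,0,0],[0,7.5,4.5,0,0,0,0],[0,0,0,0,0,0,0]]}}

```text
time_s: 5.3
tcp_pos: [0.4781, 0.0214, 0.1298]
ee_rot: [[-0.953, -0.303, 0.003], [-0.303, 0.953, 0.001], [-0.003, -0.0, -1.0]]
wrist_force: [-0.4, 0.6, 0.2]
gripper_width: -0.0
gripper_force: 0.0
```

Run:
```python
from plan import *
np.set_printoptions(precision=4,suppress=True)
s=sense();print(s['tcp_pos'],s['wrist_force'],s['time_s'])
c=meas('side');cv2.imwrite('pics/s4.png',cv2.resize(c['frame'][100:250,190:390,::-1],(400,300)))
path(s['tcp_pos'][:2],116,220,14)
```

```text
[0.4781 0.0214 0.1298] [-0.3982  0.6314  0.2063] 5.3
side p 0.57 n 209 31 H [0.4977 0.0328] top [0.4982 0.0316]
116.0 5.4 2.7
124.0 7.7 2.7
132.0 7.5 1.8
140.0 7.0 1.3
148.0 7.8 0.2
156.0 8.7 -1.2
164.0 9.1 -3.0
172.0 9.2 -5.0
180.0 8.2 -6.2
188.0 6.9 -6.9
196.0 5.7 -7.2
204.0 4.7 -7.5
212.0 3.7 -7.5
220.0 2.7 -8.2
end [572.3503 -22.5525]
```

>>> {"name": "drive_tool", "arguments": {"rows": [[0,5.5,3,0,0,0,0],[0,7.5,2.5,0,0,0,0],[0,7.5,2,0,0,0,0],[0,7,1.5,0,0,0,0],[0,8,0,0,0,0,0]]}}

```text
time_s: 5.82
tcp_pos: [0.5114, 0.0294, 0.1295]
ee_rot: [[-0.953, -0.302, -0.0], [-0.302, 0.953, 0.0], [0.0, 0.0, -1.0]]
wrist_force: [-2.1, 0.7, 0.6]
gripper_width: 0.005
gripper_force: 1.1
```

>>> {"name": "drive_tool", "arguments": {"rows": [[0,8.5,-1,0,0,0,0],[0,9,-3,0,0,0,0],[0,9.5,-5,0,0,0,0],[0,8,-6,0,0,0,0],[0,7,-7,0,0,0,0]]}}

```text
time_s: 6.23
tcp_pos: [0.5543, 0.0069, 0.1295]
ee_rot: [[-0.953, -0.302, 0.001], [-0.302, 0.953, 0.0], [-0.001, 0.0, -1.0]]
wrist_force: [-0.5, 1.8, 0.1]
gripper_width: 0.004
gripper_force: 1.0
```

>>> {"name": "drive_tool", "arguments": {"rows": [[0,5.5,-7,0,0,0,0],[0,4.5,-7.5,0,0,0,0],[0,3.5,-7.5,0,0,0,0],[0,3,-8.5,0,0,0,0],[0,0,0,0,0,0,0]]}}

```text
time_s: 6.65
tcp_pos: [0.5698, -0.0251, 0.1296]
ee_rot: [[-0.954, -0.301, 0.0], [-0.301, 0.954, -0.001], [-0.0, -0.001, -1.0]]
wrist_force: [-0.1, 0.2, -0.1]
gripper_width: 0.003
gripper_force: 0.0
```

Run:
```python
from plan import *
np.set_printoptions(precision=4,suppress=True)
s=sense();print(s['tcp_pos'],s['wrist_force'],s['time_s'])
c=meas('side');cv2.imwrite('pics/s5.png',cv2.resize(c['frame'][100:250,190:390,::-1],(800,600)))
path(s['tcp_pos'][:2],228,348,16)
```

```text
[ 0.5698 -0.0251  0.1296] [-0.0919  0.2323 -0.0603] 6.65
228.0 3.9 -7.0
236.0 -0.5 -10.4
244.0 -2.7 -11.1
252.0 -4.3 -10.3
260.0 -5.5 -9.0
268.0 -6.2 -7.7
276.0 -6.9 -6.5
284.0 -7.4 -5.3
292.0 -7.7 -4.1
300.0 -7.8 -3.2
308.0 -7.6 -2.2
316.0 -7.3 -1.5
324.0 -7.2 -0.9
332.0 -8.3 0.5
340.0 -8.9 2.1
348.0 -9.3 4.0
end [476.0833 -97.6592]
```

View pics/s5.png

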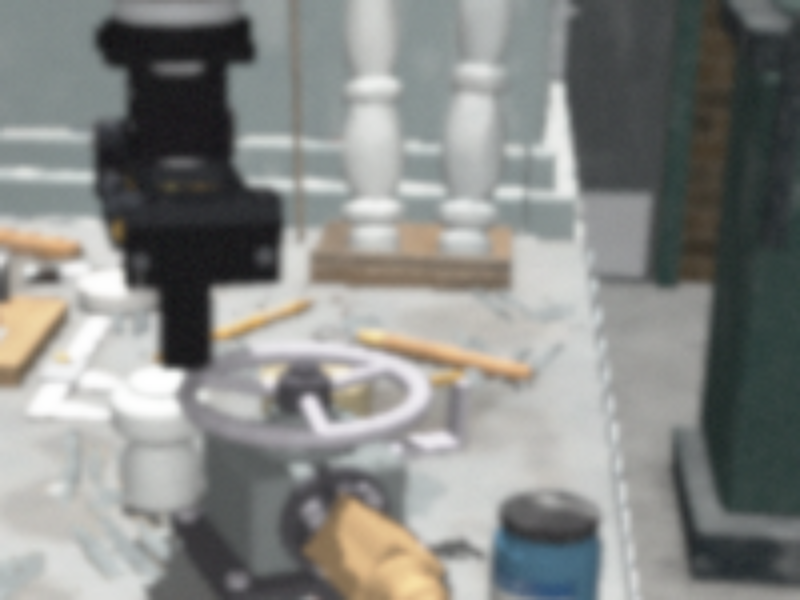

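The side view shows the fingers at (187,320) hiding the handle, as expected at about 220°. The spindle part stands untouched at (155,440). I'll continue to about 332° and look.

>>> {"name": "drive_tool", "arguments": {"rows": [[0,4,-7,0,0,0,0],[0,-0.5,-10.5,0,0,0,0],[0,-2.5,-11,0,0,0,0],[0,-4.5,-10.5,0,0,0,0],[0,-5.5,-9,0,0,0,0]]}}

```text
time_s: 7.17
tcp_pos: [0.5605, -0.0726, 0.1298]
ee_rot: [[-0.953, -0.302, 0.002], [-0.302, 0.953, -0.0], [-0.002, -0.001, -1.0]]
wrist_force: [1.2, 1.4, -0.4]
gripper_width: 0.0
gripper_force: 1.0
```

>>> {"name": "drive_tool", "arguments": {"rows": [[0,-6,-7.5,0,0,0,0],[0,-7,-6.5,0,0,0,0],[0,-7.5,-5,0,0,0,0],[0,-7.5,-4,0,0,0,0],[0,-8,-3.5,0,0,0,0]]}}

```text
time_s: 7.58
tcp_pos: [0.5237, -0.0981, 0.1298]
ee_rot: [[-0.953, -0.302, 0.001], [-0.302, 0.953, 0.0], [-0.001, -0.0, -1.0]]
wrist_force: [2.0, 1.5, 0.1]
gripper_width: 0.002
gripper_force: 1.4
```

>>> {"name": "drive_tool", "arguments": {"rows": [[0,-7.5,-2,0,0,0,0],[0,-7.5,-1.5,0,0,0,0],[0,-7,-1,0,0,0,0],[0,-8.5,0.5,0,0,0,0],[0,0,0,0,0,0,0]]}}

```text
time_s: 8.0
tcp_pos: [0.491, -0.1019, 0.1292]
ee_rot: [[-0.953, -0.302, -0.004], [-0.302, 0.953, 0.0], [0.003, 0.001, -1.0]]
wrist_force: [-0.3, -0.6, 0.1]
gripper_width: 0.007
gripper_force: 0.1
```

Run:
```python
from plan import *
np.set_printoptions(precision=4,suppress=True)
s=sense();print(s['tcp_pos'],s['wrist_force'],s['time_s'])
c=meas('side');w=meas('wrist')
cv2.imwrite('pics/s6.png',cv2.resize(np.hstack([c['frame'][100:250,190:390,::-1],w['frame'][100:250,180:380,::-1]]),(800,300)))
path(s['tcp_pos'][:2],335,360,6)
```

```text
[ 0.491  -0.1019  0.1292] [-0.3227 -0.571   0.1395] 8.0
side p 0.67 n 194 31 H [ 0.4698 -0.0798] top [ 0.4702 -0.0822]
wrist p 0.62 n 1103 192 H [ 0.4661 -0.0913] top [ 0.4658 -0.0898]
335.0 0.0 -1.3
340.0 -5.6 1.5
345.0 -5.8 2.3
350.0 -5.8 3.0
355.0 -5.4 3.7
360.0 -5.0 4.0
end [463.3721 -88.69  ]
```

View pics/s6.png

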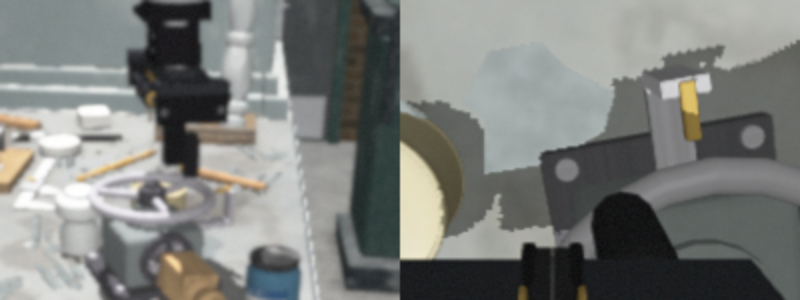

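The wrist crop shows the handle at (630,225) short of the pointer (690,110), matching about 333°. I'll go slowly to about 354° and check.

>>> {"name": "drive_tool", "arguments": {"rows": [[0,-5.5,0,0,0,0,0],[0,-6,2.5,0,0,0,0],[0,-6,3,0,0,0,0],[0,-4,2.5,0,0,0,0],[0,0,0,0,0,0,0]]}}

```text
time_s: 8.62
tcp_pos: [0.4708, -0.0934, 0.1294]
ee_rot: [[-0.953, -0.302, -0.001], [-0.302, 0.953, 0.0], [0.001, 0.001, -1.0]]
wrist_force: [-0.1, 0.5, -0.1]
gripper_width: 0.007
gripper_force: 0.0
```

>>> {"name": "drive_tool", "arguments": {"rows": [[0,0,0,0,0,0,0]]}}

```text
time_s: 8.7
tcp_pos: [0.4717, -0.0935, 0.1296]
ee_rot: [[-0.953, -0.302, -0.001], [-0.302, 0.953, 0.0], [0.0, 0.0, -1.0]]
wrist_force: [-0.2, 0.1, -0.2]
gripper_width: 0.005
gripper_force: 0.0
```

Run:
```python
from plan import *
np.set_printoptions(precision=4,suppress=True)
s=sense();print(s['tcp_pos'],s['wrist_force'],s['time_s'])
for i in range(3):
    c=capture('side');H=cloud(c,masks_of('wheel_handle',c)[0]['region']);H=H[(H[:,2]>.106)&(H[:,2]<.16)].mean(0)
    print(H,'left',np.degrees(np.arctan2(H[1]+.0317,H[0]-.5066))+153.9)
```

```text
[ 0.4717 -0.0935  0.1296] [-0.1696  0.087  -0.2308] 8.7
[ 0.4574 -0.0674  0.1308] left 9.82688028911511
[ 0.4573 -0.0672  0.1298] left 9.631735620873059
[ 0.4575 -0.0673  0.1306] left 9.901067510321354
```

>>> {"name": "drive_tool", "arguments": {"rows": [[0,-4,2.5,0,0,0,0],[0,-3.5,2.5,0,0,0,0],[0,0,0,0,0,0,0],[0,0,0,0,0,0,0]]}}

```text
time_s: 9.33
tcp_pos: [0.4643, -0.0886, 0.1296]
ee_rot: [[-0.953, -0.302, -0.0], [-0.302, 0.953, 0.0], [0.0, 0.0, -1.0]]
wrist_force: [-0.6, -0.3, -0.3]
gripper_width: 0.009
gripper_force: 0.0
```

Run:
```python
from plan import *
np.set_printoptions(precision=4,suppress=True)
s=sense();print(s['tcp_pos'],s['wrist_force'],s['time_s'])
for i in range(2):
    c=capture('side');m=masks_of('wheel_handle',c)[0];H=cloud(c,m['region']);H=H[(H[:,2]>.106)&(H[:,2]<.16)].mean(0)
    print(H,m['xy'],'left',np.degrees(np.arctan2(H[1]+.0317,H[0]-.5066))+153.9)
```

```text
[ 0.4643 -0.0886  0.1296] [-0.5823 -0.292  -0.2647] 9.3333
[ 0.4541 -0.063   0.1302] [290.2, 180.1] left 4.659087504109436
[ 0.454  -0.0629  0.1305] [292.0, 181.0] left 4.577886812453073
```

Roughly 4.6° short by the side camera. I'll back off clear and compare with the starting top picture.

>>> {"name": "drive_tool", "arguments": {"rows": [[0,5,-15,0,0,0,0],[0,5,-25,10,0,0,0],[0,0,-30,25,0,0,0],[0,-10,-35,15,0,0,0],[0,-15,-38,0,0,0,0]]}}

```text
time_s: 9.95
tcp_pos: [0.4527, -0.2335, 0.1831]
ee_rot: [[-0.952, -0.305, 0.008], [-0.305, 0.952, -0.003], [-0.006, -0.005, -1.0]]
wrist_force: [1.1, -0.0, 0.1]
gripper_width: 0.008
gripper_force: 0.0
```

>>> {"name": "drive_tool", "arguments": {"rows": [[0,-15,-38,0,0,0,0],[0,-15,-38,0,0,0,0],[0,-15,-38,0,0,0,0],[0,-15,-38,0,0,0,0],[0,0,0,0,0,0,0]]}}

```text
time_s: 10.37
tcp_pos: [0.3873, -0.3889, 0.1792]
ee_rot: [[-0.955, -0.296, -0.001], [-0.296, 0.955, -0.001], [0.001, -0.001, -1.0]]
wrist_force: [0.7, -0.0, 0.3]
gripper_width: 0.007
gripper_force: 0.0
```

```bash
cat > cmp.py <<'E'
from plan import *
np.set_printoptions(precision=4,suppress=True)
s=sense();print(s['tcp_pos'],s['time_s'])
for n,z,C in [('top',.153,None),('side',.130,None)]:
    c=capture(n);old=cv2.imread(f'pics/{n}0.png');new=np.ascontiguousarray(c['frame'][...,::-1])
    for l in ['wheel_handle']:
        for r in masks_of(l,c)[:1]:
            H=cloud(c,r['region']);H=H[(H[:,2]>.106)&(H[:,2]<.16)];T=H[H[:,2]>.147]
            print(n,r['p'],r['xy'],'H',H[:,:2].mean(0),'top',T[:,:2].mean(0),len(T))
    # dark handle shift vs. start, by sub-pixel template matching (patch around the start handle)
    u,v=(291,208) if n=='top' else (291,177)
    h,w=(6,6) if n=='top' else (12,8)
    tp=old[v-h:v+h+1,u-w:u+w+1];R=cv2.matchTemplate(new[v-30:v+31,u-30:u+31],tp,cv2.TM_CCOEFF_NORMED)
    _,q,_,(mx,my)=cv2.minMaxLoc(R)
    sub=lambda a,b,d:(a-d)/(2*(a+d-2*b)) if (a+d-2*b) else 0
    dx=mx-(30-w)+sub(R[my,mx-1],R[my,mx],R[my,mx+1]);dy=my-(30-h)+sub(R[my-1,mx],R[my,mx],R[my+1,mx])
    p0=at_z(c,(u,v),z);p1=at_z(c,(u+dx,v+dy),z);print(n,'shift px',dx,dy,'q',q,'mm',(p1-p0)[:2]*1e3,'along t',(p1-p0)[:2]@[-.4726,.8813]*1e3)
    a=[cv2.resize(i[v-40:v+40,u-50:u+50],(400,320),interpolation=cv2.INTER_CUBIC) for i in (old,new)]
    cv2.imwrite(f'pics/cmp_{n}_{s["time_s"]:.1f}.png',np.hstack(a))
E
python3 cmp.py; ls pics
```

```text
[ 0.3873 -0.3889  0.1792] 10.3667
top 0.67 [292.3, 207.2] H [ 0.4518 -0.0675] top [ 0.4531 -0.0691] 51
top shift px 1.0157171 -0.75354266 q 0.9590899348258972 mm [ 1.4102 -2.5201] along t -2.887488335133572
side 0.74 [292.9, 180.8] H [ 0.453  -0.0619] top [ 0.4532 -0.0642] 30
side shift px -0.8294733 -0.16183072 q 0.9940068125724792 mm [ 1.8392 -0.8508] along t -1.619006938236987
both.png
both2.png
both3.png
cmp_side_10.4.png
cmp_top_10.4.png
s4.png
s5.png
s6.png
side0.png
side2.png
side3.png
top0.png
top2.png
w1.png
wrist2.png
wrist3.png
```

>>> {"name": "drive_tool", "arguments": {"rows": [[0,15,38,0,0,0,0],[0,15,38,0,0,0,0],[0,15,38,0,0,0,0],[0,15,38,0,0,0,0],[0,15,38,0,0,0,0]]}}

```text
time_s: 10.98
tcp_pos: [0.4654, -0.1904, 0.1799]
ee_rot: [[-0.953, -0.305, 0.001], [-0.305, 0.953, 0.0], [-0.001, -0.0, -1.0]]
wrist_force: [1.8, 0.0, -0.4]
gripper_width: 0.008
gripper_force: 0.0
```

>>> {"name": "drive_tool", "arguments": {"rows": [[0,10,35,-15,0,0,0],[0,0,30,-25,0,0,0],[0,-5,20,-10,0,0,0],[0,0,0,0,0,0,0],[0,0,0,0,0,0,0]]}}

```text
time_s: 11.4
tcp_pos: [0.4696, -0.1066, 0.1294]
ee_rot: [[-0.952, -0.307, -0.001], [-0.307, 0.952, -0.0], [0.001, 0.0, -1.0]]
wrist_force: [0.9, 0.6, -0.1]
gripper_width: 0.009
gripper_force: 0.0
```

>>> {"name": "drive_tool", "arguments": {"rows": [[0,0,0,0,0,0,0],[0,-2,8,0,0,0,0],[0,-1.5,6,0,0,0,0],[0,-1,5,0,0,0,0],[0,0,0,0,0,0,0]]}}

```text
time_s: 11.82
tcp_pos: [0.4652, -0.0894, 0.1299]
ee_rot: [[-0.953, -0.302, 0.001], [-0.302, 0.953, 0.0], [-0.001, -0.0, -1.0]]
wrist_force: [-0.5, 0.1, -0.6]
gripper_width: -0.0
gripper_force: 0.0
```

>>> {"name": "drive_tool", "arguments": {"rows": [[0,-0.8,1.4,0,0,0,0],[0,-0.7,1.2,0,0,0,0],[0,-0.6,1.1,0,0,0,0],[0,0,0,0,0,0,0],[0,0,0,0,0,0,0]]}}

```text
time_s: 12.23
tcp_pos: [0.4632, -0.0863, 0.1297]
ee_rot: [[-0.953, -0.302, 0.0], [-0.302, 0.953, -0.0], [-0.0, -0.0, -1.0]]
wrist_force: [-0.6, -1.2, 0.8]
gripper_width: 0.003
gripper_force: 0.7
```

>>> {"name": "drive_tool", "arguments": {"rows": [[0,5,-15,0,0,0,0],[0,5,-25,10,0,0,0],[0,0,-30,25,0,0,0],[0,-10,-35,15,0,0,0],[0,-15,-38,0,0,0,0]]}}

```text
time_s: 12.65
tcp_pos: [0.451, -0.2307, 0.1829]
ee_rot: [[-0.952, -0.305, 0.007], [-0.305, 0.952, -0.002], [-0.006, -0.004, -1.0]]
wrist_force: [0.4, 0.2, 0.3]
gripper_width: 0.006
gripper_force: 0.0
```

>>> {"name": "drive_tool", "arguments": {"rows": [[0,-15,-38,0,0,0,0],[0,-15,-38,0,0,0,0],[0,-15,-38,0,0,0,0],[0,-15,-38,0,0,0,0],[0,0,0,0,0,0,0]]}}

```text
time_s: 13.07
tcp_pos: [0.3857, -0.386, 0.1791]
ee_rot: [[-0.955, -0.295, -0.001], [-0.295, 0.955, -0.001], [0.001, -0.0, -1.0]]
wrist_force: [0.8, 0.1, -0.3]
gripper_width: 0.005
gripper_force: 0.0
```

```bash
python3 cmp.py; python3 -c "
import cv2,glob,numpy as np
n=sorted(glob.glob('pics/cmp_top*'),key=lambda f:float(f[12:-4]))[-1];cv2.imwrite('pics/f.png',cv2.imread(n))"
```

```text
[ 0.3857 -0.386   0.1791] 13.0667
top 0.54 [293.4, 211.4] H [ 0.4501 -0.0657] top [ 0.4519 -0.0671] 53
top shift px 0.33128306 -0.12823203 q 0.9530555009841919 mm [ 0.1953 -0.7826] along t -0.7820058617869465
side shift px -0.27532786 -0.011484253 q 0.9918879270553589 mm [0.5919 0.01  ] along t -0.2709157324628495Traceback (most recent call last):
  File "<string>", line 3, in <module>
    n=sorted(glob.glob('pics/cmp_top*'),key=lambda f:float(f[12:-4]))[-1];cv2.imwrite('pics/f.png',cv2.imread(n))
      ~~~~~~^^^^^^^^^^^^^^^^^^^^^^^^^^^^^^^^^^^^^^^^^^^^^^^^^^^^^^^^^
  File "<string>", line 3, in <lambda>
    n=sorted(glob.glob('pics/cmp_top*'),key=lambda f:float(f[12:-4]))[-1];cv2.imwrite('pics/f.png',cv2.imread(n))
                                                     ~~~~~^^^^^^^^^^
ValueError: could not convert string to float: '_13.1'
```

About 1 mm (under 1°) short. One last small nudge.

>>> {"name": "drive_tool", "arguments": {"rows": [[0,15,38,0,0,0,0],[0,15,38,0,0,0,0],[0,15,38,0,0,0,0],[0,15,38,0,0,0,0],[0,15,38,0,0,0,0]]}}

```text
time_s: 13.68
tcp_pos: [0.4637, -0.1877, 0.1799]
ee_rot: [[-0.953, -0.304, 0.001], [-0.304, 0.953, 0.0], [-0.001, -0.0, -1.0]]
wrist_force: [0.6, -0.2, -0.4]
gripper_width: 0.003
gripper_force: 0.0
```

>>> {"name": "drive_tool", "arguments": {"rows": [[0,10,35,-15,0,0,0],[0,0,30,-25,0,0,0],[0,-5,20,-10,0,0,0],[0,0,0,0,0,0,0],[0,0,0,0,0,0,0]]}}

```text
time_s: 14.1
tcp_pos: [0.468, -0.1038, 0.1293]
ee_rot: [[-0.952, -0.307, -0.001], [-0.307, 0.952, -0.0], [0.001, 0.0, -1.0]]
wrist_force: [-0.1, -0.2, 0.4]
gripper_width: 0.002
gripper_force: 0.0
```

>>> {"name": "drive_tool", "arguments": {"rows": [[0,0,0,0,0,0,0],[0,-2,8,0,0,0,0],[0,-1.5,6,0,0,0,0],[0,-1,5,0,0,0,0],[0,0,0,0,0,0,0]]}}

```text
time_s: 14.52
tcp_pos: [0.4636, -0.0867, 0.1299]
ee_rot: [[-0.953, -0.302, 0.001], [-0.302, 0.953, 0.0], [-0.001, -0.0, -1.0]]
wrist_force: [0.3, -0.5, 0.0]
gripper_width: 0.003
gripper_force: 0.0
```

>>> {"name": "drive_tool", "arguments": {"rows": [[0,-0.5,1,0,0,0,0],[0,-0.3,0.5,0,0,0,0],[0,-0.2,0.4,0,0,0,0],[0,0,0,0,0,0,0],[0,0,0,0,0,0,0]]}}

```text
time_s: 14.93
tcp_pos: [0.4629, -0.0854, 0.1297]
ee_rot: [[-0.953, -0.302, 0.0], [-0.302, 0.953, -0.0], [-0.0, -0.0, -1.0]]
wrist_force: [0.4, -2.8, 1.6]
gripper_width: 0.007
gripper_force: 1.0
```

>>> {"name": "drive_tool", "arguments": {"rows": [[0,5,-15,0,0,0,0],[0,5,-25,10,0,0,0],[0,0,-30,25,0,0,0],[0,-10,-35,15,0,0,0],[0,-15,-38,0,0,0,0]]}}

```text
time_s: 15.35
tcp_pos: [0.4504, -0.2297, 0.1828]
ee_rot: [[-0.952, -0.305, 0.007], [-0.305, 0.952, -0.002], [-0.006, -0.004, -1.0]]
wrist_force: [1.8, -0.2, -0.2]
gripper_width: 0.005
gripper_force: 0.0
```

>>> {"name": "drive_tool", "arguments": {"rows": [[0,-15,-38,0,0,0,0],[0,-15,-38,0,0,0,0],[0,-15,-38,0,0,0,0],[0,-15,-38,0,0,0,0],[0,0,0,0,0,0,0]]}}

```text
time_s: 15.77
tcp_pos: [0.385, -0.385, 0.179]
ee_rot: [[-0.955, -0.295, -0.001], [-0.295, 0.955, -0.0], [0.001, -0.0, -1.0]]
wrist_force: [1.0, 0.5, 0.2]
gripper_width: 0.009
gripper_force: 0.0
```

```bash
python3 cmp.py; cp $(ls -t pics/cmp_top*|head -1) pics/f.png
```

```text
[ 0.385 -0.385  0.179] 15.7667
top 0.51 [292.3, 209.8] H [ 0.4499 -0.0652] top [ 0.4516 -0.0665] 52
top shift px 0.1370476 -0.014613351 q 0.9833877682685852 mm [-0.0057 -0.311 ] along t -0.27139717389741175
side 0.69 [291.6, 179.5] H [ 0.4522 -0.0595] top [ 0.4521 -0.062 ] 34
side shift px -0.15342548 0.04090711 q 0.9970429539680481 mm [0.3096 0.3327] along t 0.1469380046104262
```

View pics/f.png

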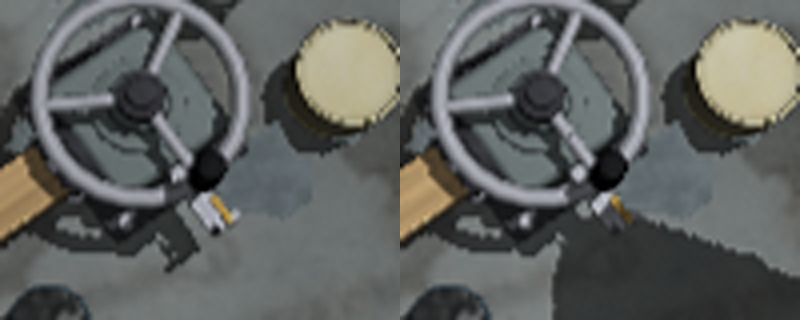

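In the before and after views (left and right), the handle is at the same place, (207,170) and (607,170), in line with the pointer. The tin and jar are unmoved, and the remaining error is about 0.5 mm. Handing in.

```bash
python3 -c "
from station import finish_job
print(finish_job())"
```

```text
the job is handed in; nothing more can be done
None
```

I pushed the wheel one full clockwise turn; the handle stopped within about 0.5 mm of its starting place at the brass pointer, and the job is handed in with the arm clear; the tin and jar look unmoved, and the spindle part was in place when last viewed mid-turn.

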